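# Back out the sprung captive screw and open the hub hatch of a mahjong table

## Robot

A 7-joint arm with a two-finger parallel gripper is mounted at the origin on the work surface. World frame = base frame: x ahead of the robot, y to its left, z up, the work surface at z = 0. Lengths are in mm, angles in rad, forces in N, time in s.
With the tool pointing down it reaches from about 350 to 775 mm from the base axis. Payload 3.1 kg.
Tool frame: the origin (TCP) lies midway between the tips of the shut fingers; the grasp point (between the pads) lies 19 mm behind it (arm.grip_depth is the x of the grasp point in the tool frame, in mm); x points along the fingers, y is the direction in which the jaws open and shut, and the axes are right-handed (so a half turn about x gives the same grasp; the last joint's range is limited). The gripper opens to 85 mm and grips with 20 to 120 N. Pads are 22 mm wide; open, the fingers measure 114 mm over their backs; the gripper's body (76 mm by 85 mm) begins 54 mm behind the grasp point. The pads swing forward as they close: fully open they stand 13 mm farther back than shut.
Start: joints at [-1.378, 0.311, 0.014, 1.512, -0.004, 1.319, -0.027], TCP at [127.928, 534.932, 231.304] pointing down, gripper open.
Joint ranges: [-2.7, 2.7], [-0.3, 1.91], [-1.27, 1.3], [0.12, 2.57], [-1.44, 4.58], [0.2, 2.03], [-3.05, 3.05]. Speed limits (rad/s): [2.79, 2.79, 3.14, 3.14, 3.14, 3.14, 3.14].

## Interface

Orientations are given as a unit quaternion [x, y, z, w].
In Python, from plant import arm gives the robot as it stands.
- The arm moves only by the tool drive_tool, never from a script. Its argument "plan" is a list that holds one entry, the list of rows, each a list of 7 numbers: the shift along the world's x, y, z each as a share of 100 mm, from -1 to 1, then the turn, a rotation vector about the world's x, y, z each as a share of pi/2 rad, from -1 to 1, then the finger opening in mm, from 0 to 85.4. In form: [[[dx, dy, dz, rx, ry, rz, grip], ...]]. A call has 1 to 10 rows; each row shifts and turns the commanded pose from where the row before left it; what a row does not reach is not made up. A row lasts 1/10 s, in which the tool goes at most 50 mm and 8.59 degrees, less where a joint would pass 70% of its speed; a pose out of reach is approached as far as the arm can. A call with a number of a shift or a turn outside -1 to 1 is refused whole. A call with a gripper value outside its range is refused whole. The fingers move at their own pace and stop on an object; the grip force is fixed at half the most. Time passes only in rows, so rows that do not move let the fingers close. It gives the time, the measured TCP pose, the force and the opening at its end, in the units of the state.
- arm.get_obs(): the state, without advancing time (a new reading comes with each control period).
- arm.read_camera(name): name is "scene" or "top" or "wrist"; returns a dict with "color" (480x640x3 uint8, red, green, blue), "fx", "fy", "cx", "cy" (pixels), "world_to_cam" (4x4, takes a point from world to camera coordinates); the wrist camera has in their place "hand_eye" (4x4, takes a point from camera to tool coordinates, whose origin is the TCP and whose axes are the tool frame's). Camera axes: x right, y up, looking along -z (the intrinsics and any distortion apply to the point x, -y, -z); pixel columns grow to the right and rows downward; lengths in mm; the calibration is good to about 2 mm. A picture is of the moment at which its call begins: read the wrist's pose just before it. There is no depth.
- arm.sign_off(): hands the job in, once; it reports no verdict.
The state is a dict: "time": time; "joint_pos": joint angles; "qvel": joint speeds; "effort": joint torques, N m; "tcp_pos": TCP position; "orientation": TCP orientation; "wrist_force": force on the tool from outside, world axes, zero at the start; "torque": the same for the moment, N m; "width": opening from 0.0 (shut) to 1.0 (fully open).
Only numpy, scipy, OpenCV 4.12 (cv2) and the standard library are available. Lean on these libraries where they do the work, as an engineer would, in place of code of your own. Each camera call takes 0.05 s, during which the arm holds its last target.

## Task

A tile is jammed under the blue sliding hatch in the centre hub of the mahjong table. Gently pull the chrome captive screw up against its spring, turn it anticlockwise until you feel its thread catch, and keep driving it anticlockwise until it stops fully out and stays up by itself, never forcing the thread; then let go and slide the hatch fully open by its white grip, away from the screw, leaving the dice, the marker disc and the tumbler alone.

Things in the scene. Friction and masses are not known exactly. Their poses are not given: they have to be found in the camera images.
- hub: Fixed black hub on the grey table top, 150 x 300 x 40 mm (its own x, y, z), origin at the centre of its underside. The captive screw stands upright at (0, +90 mm) of this frame. The blue hatch slides along the hub's -y between two aluminium rails (x = +-50 mm, 9 mm above the deck). Under the hatch is a well with the jammed tile.
- collar: Fixed dark round collar under the chrome head, 48 mm across, flat top 75 mm above the table; origin on the screw axis at table height, axes as the hub's. Its hidden thread and stops bear at most 40 N: holding the head at a fixed height while it turns in the thread, or pulling or twisting hard at a stop, overloads it. The hand must rise with the head.
- knob: Chrome fluted head of the screw, upright cylinder 28 mm across, 36 mm tall, origin at the centre of its underside, 77 mm above the table when down; z up on the screw axis. It turns about z, held lightly by friction. Where the thread catches is hidden: 0.2 to 1.3 rad anticlockwise (from above) of its start angle, in an entry window about 0.4 rad wide; find it by light pulls at small turns.
- knob_top (a point): Centre of the top face of the chrome head, 113 mm above the table when the screw is down; rises with it. The thread's end stop comes 1.2 to 1.8 rad of turn after the entry; from 0.7 rad past the entry the screw holds itself at any angle when let go, so it may be re-gripped.
- lift (a joint): How far the screw is lifted (m): 0 down. Its spring pulls it down with 5 N at 0, 8 N at 17 mm. Away from the entry a pull meets a hard stop at 4 mm; at the entry it rises freely to a stop at 14 mm (let go there, it falls back). Turned on anticlockwise from there while raised, the thread leads it out, 4 mm per rad with 1 mm play, to a firm, slightly springy end stop at 17 mm.
- pin: Steel locking pin, 8 mm in diameter, hidden below the collar on the screw axis; moves up and down with the lift. It locks the hatch until the lift is above 15 mm. Origin on the screw axis, 0 mm above the table when down.
- tongue: Blue tongue of the hatch that runs under the collar, 24 mm wide, with the hole for the pin; fixed to the hatch. Origin on the hub's axis at table height, under the hub's centre when the hatch is shut; moves with the hatch.
- hatch (a joint): How far the blue hatch is slid open (m) along the hub's -y: 0 shut, 0.070 fully open against its stop. Sliding takes about 2 N. The hatch is a 90 x 85 x 6 mm plate, its top 46 mm above the table.
- hatch_grip (a point): Centre of the top edge of the hatch's white grip, an upright rib 44 mm (hub x) by 12 mm (hub y), rising from 46 to 72 mm above the table. Moves with the hatch; its axes are the hub's.
- die1: Translucent red die, 22 mm, origin at the centre of its underside. Leave alone.
- die2: Translucent red die, 22 mm, origin at the centre of its underside. Leave alone.
- marker: Blue wind marker disc, 50 mm in diameter, 12 mm high, origin at the centre of its underside. Leave alone.
- tumbler: Frosted glass tumbler, 70 mm across the rim, 90 mm high, origin at the centre of its underside. Leave alone.

How it is judged:
By the outcome, as a careful person would: the job done as asked, in the order asked, and still so for the second after the job is handed in, with the robot touching nothing.
It also fails if it takes over 64 s, if anything falls off the work surface, if the arm or the gripper's body presses on something with over 40 N, if the wrist force passes 120 N, or if a joint passes its speed limit or range.

## Working session

There is one attempt and no reset: what is moved stays moved. The work goes in short steps, Python scripts to look and compute and a tool call to move; the robot and the scene stay as the last step left them, time stands still between calls to the robot, and variables do not carry over. Pictures are saved under pics/ and viewed, and the job is handed in when it is done.

Besides the shell and the picture viewer there is one more tool, called after "Request:" as name(argument=value, ...) on one line, values as JSON. drive_tool: Moves the arm, as the interface text tells. Shift numbers are shares of 100 mm and turn numbers shares of pi/2 rad, none past 1 either way. Its arguments: {"type":"object","properties":{"plan":{"type":"array","items":{"type":"array","items":{"type":"array","items":{"type":"number"}}}}},"required":["plan"]}

```bash
mkdir -p pics; ls
cat > h.py <<'E'
from plant import arm
import numpy as np, cv2
def snap(n,f):
    o=arm.get_obs(); c=arm.read_camera(n); cv2.imwrite('pics/'+f,c['color'][:,:,::-1]); return o,c
E
python3 - <<'E'
from h import *
for n in ['scene','top','wrist']:
    o,c=snap(n,n+'0.png'); print(n,{k:(v if k!='color' else 0) for k,v in c.items()})
print(o)
E
```

```text
pics
scene {'color': 0, 'fx': 564.9025022727257, 'fy': 564.9025022727257, 'cx': 318.5603950454682, 'cy': 245.36076985643638, 'world_to_cam': array([[-7.58697618e-01,  6.51225184e-01,  1.68429087e-02,
         4.06545307e+02],
       [-4.55313521e-01, -5.48590894e-01,  7.01240065e-01,
         2.40967441e+02],
       [ 4.65905057e-01,  5.24360363e-01,  7.12726236e-01,
        -1.20990177e+03],
       [ 0.00000000e+00,  0.00000000e+00,  0.00000000e+00,
         1.00000000e+00]])}
top {'color': 0, 'fx': 491.900120786375, 'fy': 491.900120786375, 'cx': 319.7638113623105, 'cy': 240.72789737252094, 'world_to_cam': array([[ 1.69986771e-02, -9.99540740e-01, -2.50869360e-02,
         9.65396188e+01],
       [ 9.87143728e-01,  1.27890945e-02,  1.59322627e-01,
        -6.01606096e+02],
       [-1.58928617e-01, -2.74726855e-02,  9.86907770e-01,
        -7.85618425e+02],
       [ 0.00000000e+00,  0.00000000e+00,  0.00000000e+00,
         1.00000000e+00]])}
wrist {'color': 0, 'fx': 365.6386159488433, 'fy': 365.6386159488433, 'cx': 324.06835187369717, 'cy': 248.16823701068103, 'hand_eye': array([[ 3
[... 313 characters left out ...]
1.00000000e+00]])}
{'time': 0.1, 'joint_pos': array([-1.37772336,  0.31162536,  0.01398588,  1.51290941, -0.00442954,
        1.31920242, -0.0272162 ]), 'qvel': array([-0.00125625,  0.00025164,  0.00222218, -0.00428182,  0.00040822,
       -0.00059401, -0.00014753]), 'effort': array([ 5.62873611e-04, -3.80861270e+01,  1.46500776e-01, -2.31244808e+01,
        1.22654834e-02,  8.00245180e-03, -1.34384629e-05]), 'tcp_pos': array([127.76170612, 534.2763656 , 230.33571062]), 'orientation': array([ 0.08204904,  0.7023098 , -0.08353754,  0.70217546]), 'wrist_force': array([ 0.55062605, -0.25168605,  0.977775  ]), 'torque': array([-0.06177543, -0.02920557, -0.01756369]), 'width': 0.9969997459114718}
```

View pics/scene0.png

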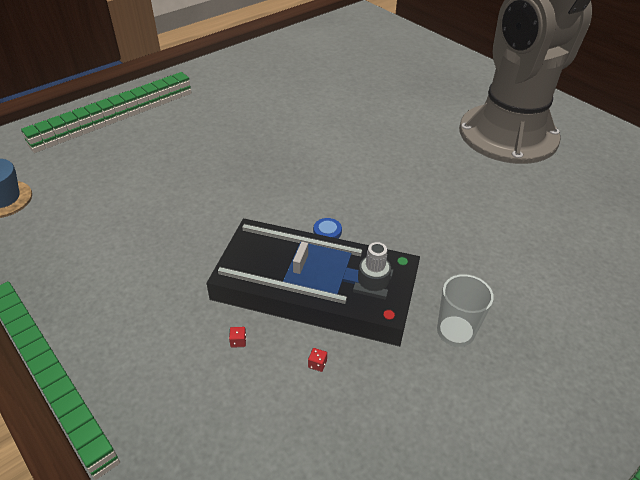

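View pics/top0.png

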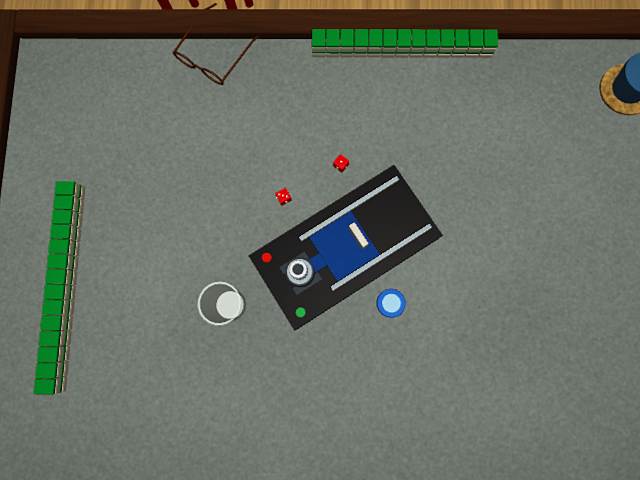

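View pics/wrist0.png

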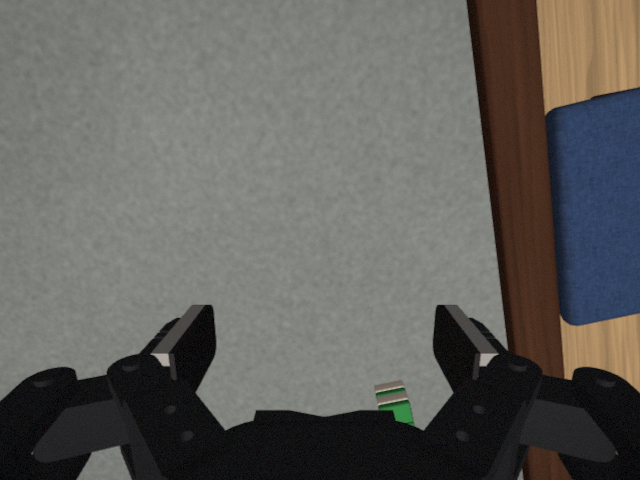

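The scene and top views show the hub with corners near (394,166), (442,236), (295,329) and (249,257) in the top view. The knob is at (299,268), the white grip at (358,234) and the tumbler at (220,303). I'll measure these next.

```bash
cat >> h.py <<'E'
def ray(c,u,v,o=None):
    d=np.array([(u-c['cx'])/c['fx'],-(v-c['cy'])/c['fy'],-1.])
    if 'world_to_cam' in c: W=np.linalg.inv(c['world_to_cam'])
    else:
        from scipy.spatial.transform import Rotation as R
        T=np.eye(4);T[:3,:3]=R.from_quat(o['orientation']).as_matrix();T[:3,3]=o['tcp_pos'];W=T@c['hand_eye']
    return W[:3,3],W[:3,:3]@d
def onz(c,u,v,z,o=None):
    p,d=ray(c,u,v,o); return p+d*(z-p[2])/d[2]
def two(r1,r2):
    A=np.stack([r1[1],-r2[1]],1); s=np.linalg.lstsq(A,r2[0]-r1[0],rcond=None)[0]
    a=r1[0]+s[0]*r1[1];b=r2[0]+s[1]*r2[1]; return (a+b)/2,np.linalg.norm(a-b)
E
python3 - <<'E'
from h import *
o,c=snap('top','t1.png'); o2,s=snap('scene','s1.png')
im=c['color'].astype(int)
hsv=cv2.cvtColor(c['color'],cv2.COLOR_RGB2HSV)
dark=(c['color'].max(2)<70).astype(np.uint8); dark[:150]=0;dark[340:]=0;dark[:,:235]=0;dark[:,460:]=0
roi=cv2.morphologyEx(dark,cv2.MORPH_CLOSE,np.ones((25,25),np.uint8))
cs,_=cv2.findContours(roi,cv2.RETR_EXTERNAL,cv2.CHAIN_APPROX_NONE); k=max(cs,key=cv2.contourArea)
print(cv2.approxPolyDP(k,6,True)[:,0].tolist(), cv2.boxPoints(cv2.minAreaRect(k)))
for p in [(394,166),(442,236),(295,329),(249,257)]: print('corner',onz(c,*p,40))
def blob(m,lab):
    n,l,st,ce=cv2.connectedComponentsWithStats(m.astype(np.uint8))
    for i in range(1,n):
        if st[i,4]>25: print(lab,ce[i],st[i])
H,S,V=[hsv[...,i] for i in range(3)]
red=((H<8)|(H>172))&(S>180)&(V>120); red[:100]=0; blob(red,'red')
w=(V>200)&(S<40); w[:120]=0; blob(w,'white')
big=lambda c,x0,y0,x1,y1,f:cv2.imwrite('pics/'+f,cv2.resize(c['color'][y0:y1,x0:x1,::-1],None,fx=4,fy=4,interpolation=cv2.INTER_CUBIC))
big(c,245,190,445,335,'t1z.png'); big(s,230,220,430,350,'s1z.png')
E
```

```text
[[394, 165], [364, 183], [346, 183], [345, 195], [249, 255], [256, 289], [270, 290], [294, 330], [352, 293], [369, 293], [370, 281], [442, 235]] [[237.14572 263.50687]
 [385.63364 153.68768]
 [446.3549  235.78967]
 [297.86697 345.60886]]
corner [736.00781994 -22.12998093  40.        ]
corner [ 612.50498432 -103.00095154   40.        ]
corner [451.69856992 144.65811247  40.        ]
corner [571.7908557  226.66728452  40.        ]
red [340.81679389 161.54198473] [333 155  16  14 131]
red [282.57723577 195.27642276] [275 188  16  15 123]
red [266.07142857 257.        ] [262 253  10   9  70]
white [354.08823529 203.14705882] [338 193  33  21  34]
white [358.0703125 234.21875  ] [350 223  17  24 128]
white [388.03448276 250.55172414] [375 242  27  18  29]
white [362.5        269.86842105] [344 258  38  25  38]
white [297.48598131 268.61682243] [290 261  16  17 107]
white [213.15686275 302.0130719 ] [198 282  39  43 153]
white [228.86832061 304.35114504] [217 291  24  27 524]
```

View pics/t1z.png

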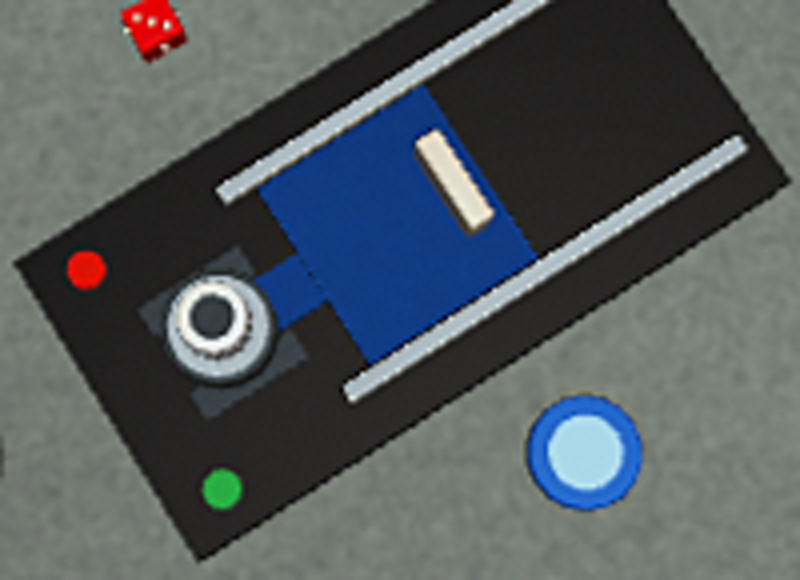

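View pics/s1z.png

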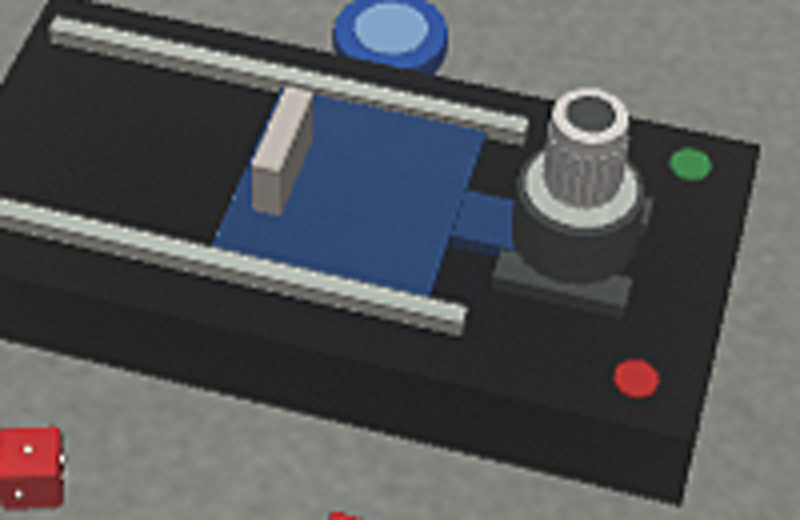

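Run:
```python
from h import *
from scipy.spatial.transform import Rotation as R
c=arm.read_camera('top'); s=arm.read_camera('scene'); o=arm.get_obs()
T=lambda x,y:ray(c,245+x/4,190+y/4); S=lambda x,y:ray(s,230+x/4,220+y/4)
print('knob',two(T(212,316),S(591,115)), 'z113 top',onz(c,298,269,113),'z113 scene',onz(s,377.75,248.75,113))
print('collar top', onz(c,245+221/4,190+329/4,75), onz(s,230+582/4,220+190/4,75))
# grip top corners z=72
g=[onz(c,245+x/4,190+y/4,72) for x,y in [(434,130),(495,211),(471,233),(416,142)]]
print('grip',np.mean(g,0)); print(np.round(g,1))
g2=[onz(s,230+x/4,220+y/4,72) for x,y in [(285,88),(312,91),(281,172),(253,164)]]
print('grip scene',np.mean(g2,0)); print(np.round(g2,1))
print('hub scene corners z40', [onz(s,*p,40).round(1) for p in [(245,219.5),(420,256),(401,334),(209,285)]])
print('tumbler rim',onz(c,220,303.5,90),'base',onz(c,229,304,3), onz(s,467,291,90))
for p in [(340.8,161.5),(282.6,195.3)]: print('die',onz(c,*p,15))
print('marker',onz(c,391,303,12))
M=R.from_quat(o['orientation']).as_matrix(); print(M, o['time'])
```

```text
knob (array([545.04864342, 137.14620776, 110.70535306]), np.float64(0.3333921434973484)) z113 top [544.92042979 136.85367044 113.        ] z113 scene [546.68542703 138.72912719 113.        ]
collar top [543.53277116 135.76396223  75.        ] [547.53295301 139.83571806  75.        ]
grip [607.35887828  41.16008536  72.        ]
[[627.8  49.5  72. ]
 [594.1  24.2  72. ]
 [584.9  34.   72. ]
 [622.6  56.9  72. ]]
grip scene [610.00110331  43.29996512  72.        ]
[[595.9  27.3  72. ]
 [589.   35.2  72. ]
 [624.9  60.2  72. ]
 [630.3  50.5  72. ]]
hub scene corners z40 [array([614.5, -98.7,  40. ]), array([451. , 146.7,  40. ]), array([583.7, 231.3,  40. ]), array([739.5, -15.3,  40. ])]
tumbler rim [490.44806129 261.32287963  90.        ] base [492.3929357  265.15314118   3.        ] [491.77423048 260.97410449  90.        ]
die [751.680423    70.81731185  15.        ]
die [687.54105775 174.78541872  15.        ]
marker [498.42293572 -18.75143355  12.        ]
[[-7.83800118e-05  2.32568586e-01  9.72579995e-01]
 [-5.28645487e-04  9.72579853e-01 -2.32568594e-01]
 [-9.99999857e-01 -5.32378754e-04  4.67155128e-05]] 0.35
```

Request:
drive_tool(plan=[[[0.232,-0.22,-0.02,0,0,-0.094,85],[0.232,-0.22,-0.02,0,0,-0.094,85],[0.232,-0.22,-0.02,0,0,-0.094,85],[0.232,-0.22,-0.02,0,0,-0.094,85],[0.232,-0.22,-0.02,0,0,-0.094,85],[0.232,-0.22,-0.02,0,0,-0.094,85],[0.232,-0.22,-0.02,0,0,-0.094,85],[0.232,-0.22,-0.02,0,0,-0.094,85],[0.232,-0.22,-0.02,0,0,-0.094,85]]])

```text
time: 1.25
tcp_pos: [337.5, 336.0, 213.4]
orientation: [0.5, 0.5, -0.5, 0.5]
wrist_force: [0.4, 0.6, -0.3]
width: 0.998
```

Request:
drive_tool(plan=[[[0.232,-0.22,-0.02,0,0,-0.094,85],[0.232,-0.22,-0.02,0,0,-0.094,85],[0.232,-0.22,-0.02,0,0,-0.094,85],[0.232,-0.22,-0.02,0,0,-0.094,85],[0.232,-0.22,-0.02,0,0,-0.094,85],[0.232,-0.22,-0.02,0,0,-0.094,85],[0.232,-0.22,-0.02,0,0,-0.094,85],[0.232,-0.22,-0.02,0,0,-0.094,85],[0.232,-0.22,-0.02,0,0,-0.094,85],[0,0,0,0,0,0,85]]])

```text
time: 2.25
tcp_pos: [548.2, 133.2, 195.3]
orientation: [0.703, 0.083, -0.701, 0.086]
wrist_force: [-0.4, -0.7, -0.2]
width: 0.995
```

```bash
cat >> h.py <<'E'
def st():
    from scipy.spatial.transform import Rotation as R
    o=arm.get_obs(); M=R.from_quat(o['orientation']).as_matrix()
    print('t%.2f'%o['time'],'tcp',o['tcp_pos'].round(2),'yaw',np.degrees(np.arctan2(M[1,1],M[0,1])).round(2),'x',M[:,0].round(4),'F',o['wrist_force'].round(2),'T',o['torque'].round(2),'w',round(o['width'],3),'j',o['joint_pos'].round(2))
    return o
E
python3 - <<'E'
from h import *
st(); snap('wrist','w2.png')
E
```

```text
t2.25 tcp [548.23 133.2  195.26] yaw -76.29 x [ 0.0025 -0.005  -1.    ] F [-0.38 -0.72 -0.24] T [-0.03  0.03 -0.02] w 0.995 j [-0.78  0.42  0.71  1.55 -0.27  1.27 -1.36]
```

View pics/w2.png

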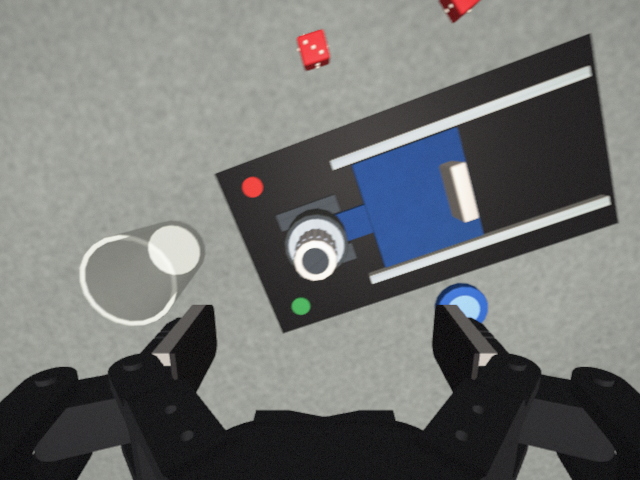

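The wrist view shows the knob's top face centred near (315,261), with clear space around it. I'll cast that onto its height.

Run:
```python
from h import *
o=st(); c=arm.read_camera('wrist')
print(onz(c,315.5,261,113,o)); print('grip',[onz(c,*p,72,o) for p in [(456,164),(477,219),(466,191)]])
print(two(ray(c,315.5,261,o),ray(arm.read_camera('top'),298,269)))
st()
```

```text
t2.30 tcp [546.63 136.06 195.11] yaw -75.99 x [ 4.0e-04 -2.2e-03 -1.0e+00] F [-0.54 -0.17  0.19] T [ 0.03  0.01 -0.04] w 0.994 j [-0.78  0.42  0.7   1.55 -0.28  1.27 -1.36]
[542.03492634 139.51754156 113.        ]
grip [array([623.31203582,  57.57602701,  72.        ]), array([589.56552453,  29.28680376,  72.        ]), array([607.02809926,  44.1876882 ,  72.        ])]
(array([543.96532482, 138.15129087, 117.57362698]), np.float64(3.3890576005151787))
t2.40 tcp [545.06 139.69 195.06] yaw -75.65 x [-1.e-03  7.e-04 -1.e+00] F [ 0.25  0.49 -0.28] T [-0.04  0.04 -0.02] w 1.0 j [-0.78  0.42  0.7   1.56 -0.28  1.27 -1.36]
```

Request:
drive_tool(plan=[[[0,0,0,0,0,0,85],[0,0,0,0,0,0,85],[0,0,0,0,0,0,85]]])

```text
time: 2.7
tcp_pos: [545.1, 140.0, 195.4]
orientation: [0.702, 0.089, -0.702, 0.088]
wrist_force: [-0.4, 1.4, -0.2]
width: 0.992
```

Run:
```python
from h import *
o=st(); c=arm.read_camera('wrist'); cv2.imwrite('pics/w3.png',cv2.resize(c['color'][180:320,220:420,::-1],None,fx=4,fy=4)); st()
np.savez('w3.npz',p=o['tcp_pos'],q=o['orientation'])
```

```text
t2.70 tcp [545.09 139.96 195.44] yaw -75.62 x [-1.e-04  7.e-04 -1.e+00] F [-0.41  1.39 -0.19] T [-0.03  0.06  0.03] w 0.992 j [-0.78  0.42  0.7   1.56 -0.28  1.27 -1.36]
t2.75 tcp [545.21 139.7  195.47] yaw -75.64 x [ 0.e+00  6.e-04 -1.e+00] F [ 0.47  0.51 -0.11] T [0.02 0.01 0.04] w 0.996 j [-0.78  0.42  0.7   1.55 -0.28  1.27 -1.36]
```

View pics/w3.png

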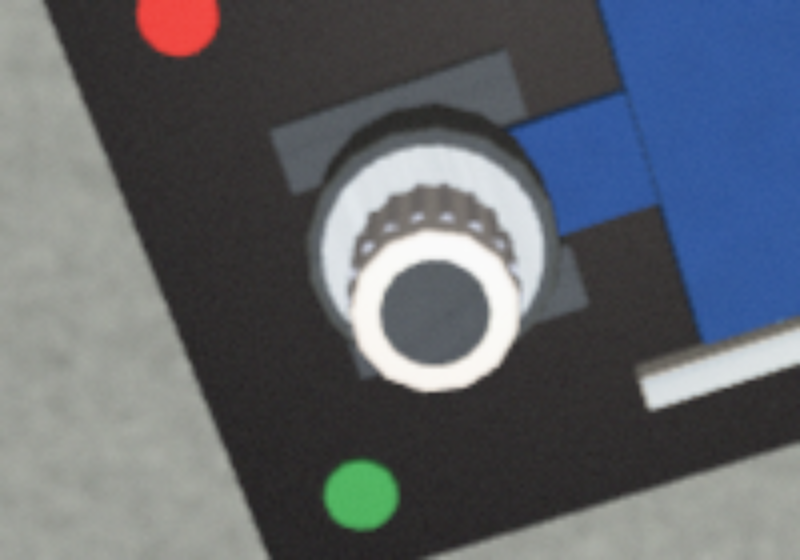

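Run:
```python
from h import *
o=dict(np.load('w3.npz')); o={'tcp_pos':o['p'],'orientation':o['q']}
c=arm.read_camera('wrist')
print(onz(c,329,258,113,o), onz(c,220+434/4,180+241/4,75,o))
print(two(ray(c,329,258,o),ray(arm.read_camera('top'),298,269)))
print(two(ray(c,329,258,o),ray(arm.read_camera('scene'),377.75,248.75)))
st()
```

```text
[544.42145541 135.69597344 113.        ] [546.56599047 136.13428825  75.        ]
(array([544.86939316, 136.29237143, 115.12213321]), np.float64(0.8837110925868783))
(array([542.77712037, 135.30595247, 107.70282586]), np.float64(0.25532493519903066))
t2.90 tcp [545.41 139.18 195.39] yaw -75.7 x [ 0.e+00  2.e-04 -1.e+00] F [-0.17 -0.21  0.25] T [-0.02 -0.04 -0.01] w 0.992 j [-0.78  0.42  0.7   1.55 -0.28  1.27 -1.36]
```

Request:
drive_tool(plan=[[[0,-0.022,-0.15,0,0,0,85],[0,0,-0.15,0,0,0,85],[0,0,-0.15,0,0,0,85],[0,0,-0.15,0,0,0,85],[0,0,-0.15,0,0,0,85],[0,0,-0.15,0,0,0,85],[0,0,-0.15,0,0,0,85],[0,0,-0.1,0,0,0,85],[0,0,0,0,0,0,85],[0,0,0,0,0,0,85]]])

```text
time: 3.9
tcp_pos: [545.8, 136.7, 80.6]
orientation: [0.702, 0.088, -0.701, 0.088]
wrist_force: [0.3, -0.6, 0.8]
width: 0.995
```

Run:
```python
from h import *
st(); snap('scene','s4.png'); snap('wrist','w4.png')
```

```text
t3.90 tcp [545.81 136.72  80.62] yaw -75.73 x [ 4.e-04 -0.e+00 -1.e+00] F [ 0.35 -0.6   0.81] T [-0.03 -0.02  0.01] w 0.995 j [-0.74  0.53  0.65  1.7  -0.36  1.03 -1.29]
```

View pics/s4.png

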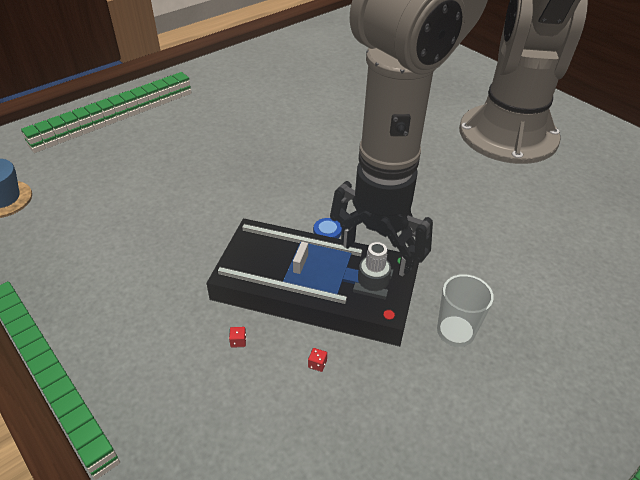

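View pics/w4.png

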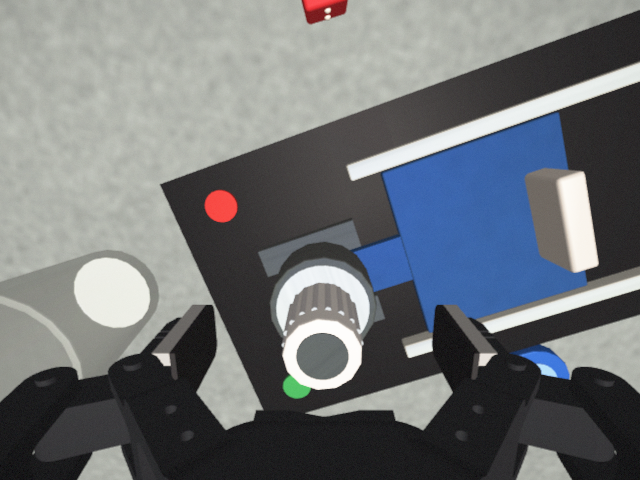

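The wrist view shows the knob top at about (322,354), centred between the pads left and right. I'll check the depth before closing.

Run:
```python
from h import *
o=st(); c=arm.read_camera('wrist')
print(onz(c,322,354,113,o))
from scipy.spatial.transform import Rotation as R
M=R.from_quat(o['orientation']).as_matrix();h=c['hand_eye']
def proj(P):
    q=np.linalg.inv(h)@np.r_[M.T@(np.array(P)-o['tcp_pos']),1]; return c['cx']-c['fx']*q[0]/q[2]*1, c['cy']+c['fy']*q[1]/q[2]
for z in (113,105,95,80): print(z,proj([o['tcp_pos'][0],o['tcp_pos'][1],z]))
```

```text
t4.00 tcp [546.34 136.81  81.22] yaw -75.73 x [ 1.8e-03  4.0e-04 -1.0e+00] F [0.17 0.82 0.4 ] T [-0.   -0.02  0.06] w 0.996 j [-0.74  0.53  0.65  1.7  -0.36  1.03 -1.29]
[545.20025226 136.42266883 113.        ]
113 (np.float64(321.70731929285677), np.float64(350.85568981092456))
105 (np.float64(321.83369560775805), np.float64(339.0150835972438))
95 (np.float64(321.97230499928696), np.float64(326.02832081741747))
80 (np.float64(322.1481069575159), np.float64(309.55686601508245))
```

Request:
drive_tool(plan=[[[-0.008,0,-0.04,0,0,0,70],[0,0,0,0,0,0,50],[0,0,0,0,0,0,36],[0,0,0,0,0,0,30],[0,0,0,0,0,0,20],[0,0,0,0,0,0,20],[0,0,0,0,0,0,20],[0,0,0,0,0,0,20],[0,0,0,0,0,0,20]]])

```text
time: 4.95
tcp_pos: [544.8, 137.0, 76.6]
orientation: [0.702, 0.088, -0.702, 0.088]
wrist_force: [-1.9, 0.2, 4.3]
width: 0.312
```

Run:
```python
from h import *
st();snap('wrist','w5.png')
```

```text
t4.95 tcp [544.77 137.02  76.58] yaw -75.72 x [ 1.e-04  5.e-04 -1.e+00] F [-1.88  0.17  4.29] T [ 0.2   0.25 -0.03] w 0.312 j [-0.74  0.53  0.65  1.71 -0.37  1.03 -1.29]
```

View pics/w5.png

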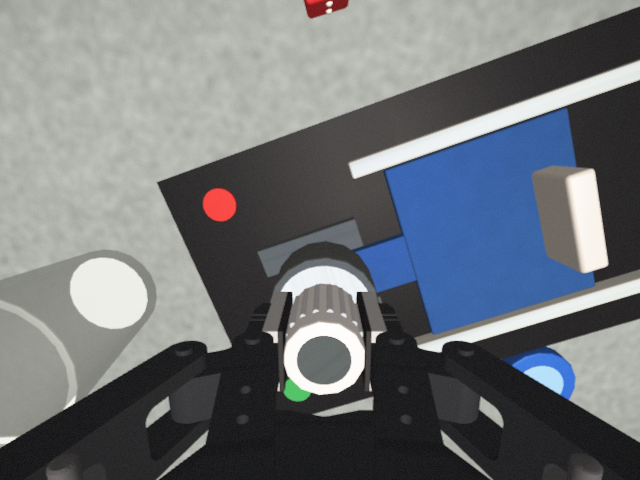

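Request:
drive_tool(plan=[[[0,0,0.01,0,0,0,20],[0,0,0.01,0,0,0,20],[0,0,0.01,0,0,0,20],[0,0,0,0,0,0,20],[0,0,0,0,0,0,20]]])

```text
time: 5.5
tcp_pos: [544.6, 136.9, 78.8]
orientation: [-0.701, -0.088, 0.702, -0.088]
wrist_force: [1.7, 1.4, -7.5]
width: 0.316
```

Run:
```python
from h import *
st()
```

```text
t5.50 tcp [544.57 136.93  78.81] yaw -75.72 x [-4.e-04 -1.e-04 -1.e+00] F [ 1.67  1.44 -7.48] T [ 0.41 -0.43 -0.01] w 0.316 j [-0.74  0.53  0.65  1.71 -0.36  1.03 -1.29]
```

Request:
drive_tool(plan=[[[0,0,0.01,0,0,0.04,20],[0,0,0,0,0,0.06,20],[0,0,0,0,0,0.06,20],[0,0,0,0,0,0,20],[0,0,0,0,0,0,20]]])

```text
time: 6.0
tcp_pos: [544.6, 136.9, 80.1]
orientation: [-0.685, -0.175, 0.685, -0.174]
wrist_force: [2.0, 2.7, -7.2]
width: 0.314
```

Run:
```python
from h import *
st()
```

```text
t6.00 tcp [544.58 136.92  80.08] yaw -61.42 x [-3.e-04  2.e-04 -1.e+00] F [ 2.02  2.66 -7.24] T [ 0.42 -0.42  0.06] w 0.314 j [-0.7   0.51  0.59  1.7  -0.33  1.02 -1.07]
```

Request:
drive_tool(plan=[[[0,0,0.01,0,0,0,20],[0,0,0.01,0,0,0,20],[0,0,0,0,0,0,20]]])

```text
time: 6.3
tcp_pos: [544.5, 136.9, 81.1]
orientation: [-0.685, -0.175, 0.685, -0.175]
wrist_force: [4.2, 2.7, -14.9]
width: 0.311
```

Run:
```python
from h import *
st()
```

```text
t6.30 tcp [544.47 136.91  81.08] yaw -61.37 x [-4.e-04 -6.e-04 -1.e+00] F [  4.15   2.67 -14.85] T [ 0.62 -1.01 -0.06] w 0.311 j [-0.7   0.51  0.59  1.7  -0.32  1.03 -1.07]
```

Request:
drive_tool(plan=[[[0,0,-0.015,0,0,0.02,20],[0,0,0,0,0,0.06,20],[0,0,0,0,0,0.05,20],[0,0,0.01,0,0,0,20],[0,0,0.005,0,0,0,20],[0,0,0,0,0,0,20]]])

```text
time: 6.9
tcp_pos: [544.5, 137.0, 81.1]
orientation: [-0.664, -0.244, 0.664, -0.244]
wrist_force: [5.0, 3.1, -15.6]
width: 0.309
```

Run:
```python
from h import *
st()
```

```text
t6.90 tcp [544.51 136.95  81.12] yaw -49.69 x [-4.e-04 -5.e-04 -1.e+00] F [  5.04   3.08 -15.63] T [ 0.64 -0.99  0.08] w 0.309 j [-0.67  0.5   0.54  1.7  -0.3   1.02 -0.89]
```

Still blocked at 0.45 rad. I'll step again.

Request:
drive_tool(plan=[[[0,0,-0.015,0,0,0.02,20],[0,0,0,0,0,0.06,20],[0,0,0,0,0,0.05,20],[0,0,0.01,0,0,0,20],[0,0,0.005,0,0,0,20],[0,0,0,0,0,0,20]]])

```text
time: 7.5
tcp_pos: [544.5, 137.0, 81.1]
orientation: [-0.635, -0.31, 0.636, -0.31]
wrist_force: [5.5, 2.8, -17.2]
width: 0.313
```

Run:
```python
from h import *
st()
```

```text
t7.50 tcp [544.49 136.97  81.13] yaw -38.01 x [-4.e-04 -4.e-04 -1.e+00] F [  5.49   2.83 -17.25] T [ 0.73 -1.09  0.09] w 0.313 j [-0.64  0.49  0.49  1.7  -0.27  1.02 -0.71]
```

Request:
drive_tool(plan=[[[0,0,-0.015,0,0,0.02,20],[0,0,0,0,0,0.06,20],[0,0,0,0,0,0.05,20],[0,0,0.01,0,0,0,20],[0,0,0.005,0,0,0,20],[0,0,0,0,0,0,20]]])

```text
time: 8.1
tcp_pos: [544.5, 137.1, 81.6]
orientation: [-0.601, -0.373, 0.601, -0.373]
wrist_force: [3.6, 3.8, -13.5]
width: 0.309
```

Run:
```python
from h import *
st()
```

```text
t8.10 tcp [544.47 137.06  81.6 ] yaw -26.32 x [-5.e-04 -1.e-04 -1.e+00] F [  3.62   3.79 -13.53] T [ 0.81 -0.87  0.06] w 0.309 j [-0.6   0.49  0.45  1.7  -0.24  1.01 -0.53]
```

Request:
drive_tool(plan=[[[0,0,0,0,0,0,20],[0,0,0.01,0,0,0,20],[0,0,0,0,0,0,20]]])

```text
time: 8.4
tcp_pos: [544.4, 137.1, 81.9]
orientation: [-0.6, -0.373, 0.601, -0.373]
wrist_force: [4.5, 4.1, -17.6]
width: 0.31
```

Run:
```python
from h import *
st()
```

```text
t8.40 tcp [544.41 137.11  81.89] yaw -26.32 x [-6.e-04 -4.e-04 -1.e+00] F [  4.54   4.13 -17.58] T [ 0.87 -1.14  0.11] w 0.31 j [-0.6   0.49  0.45  1.7  -0.24  1.01 -0.53]
```

Request:
drive_tool(plan=[[[0,0,-0.02,0,0,0.02,20],[0,0,0,0,0,0.05,20],[0,0,0,0,0,0.04,20],[0,0,0.01,0,0,0,20],[0,0,0.01,0,0,0,20],[0,0,0,0,0,0,20]]])

```text
time: 9.0
tcp_pos: [544.6, 136.9, 83.7]
orientation: [0.566, 0.424, -0.566, 0.423]
wrist_force: [-0.3, 3.0, -7.6]
width: 0.307
```

Run:
```python
from h import *
st()
```

```text
t9.00 tcp [544.6  136.91  83.65] yaw -16.39 x [-1.e-04  3.e-04 -1.e+00] F [-0.27  3.01 -7.65] T [ 0.74 -0.23  0.05] w 0.307 j [-0.57  0.48  0.41  1.69 -0.22  1.01 -0.38]
```

Request:
drive_tool(plan=[[[0,0,0.01,0,0,0,20],[0,0,0.01,0,0,0,20],[0,0,0.01,0,0,0,20],[0,0,0.01,0,0,0,20],[0,0,0.01,0,0,0,20],[0,0,0,0,0,0,20],[0,0,0,0,0,0,20]]])

```text
time: 9.7
tcp_pos: [544.6, 136.9, 88.4]
orientation: [-0.566, -0.424, 0.566, -0.424]
wrist_force: [0.6, 4.7, -7.5]
width: 0.314
```

Run:
```python
from h import *
st()
```

```text
t9.70 tcp [544.59 136.93  88.43] yaw -16.32 x [-3.e-04  3.e-04 -1.e+00] F [ 0.62  4.73 -7.5 ] T [ 0.93 -0.24 -0.04] w 0.314 j [-0.58  0.47  0.41  1.69 -0.21  1.02 -0.38]
```

Rising freely, with lift at about 11 mm. I'll go on to the 14 mm stop.

Request:
drive_tool(plan=[[[0,0,0.01,0,0,0,20],[0,0,0.01,0,0,0,20],[0,0,0,0,0,0,20],[0,0,0,0,0,0,20]]])

```text
time: 10.1
tcp_pos: [544.6, 136.8, 90.4]
orientation: [-0.566, -0.424, 0.566, -0.424]
wrist_force: [1.5, 5.6, -7.9]
width: 0.315
```

Run:
```python
from h import *
st();snap('scene','s6.png')
```

```text
t10.10 tcp [544.61 136.85  90.37] yaw -16.33 x [-2.e-04  1.e-04 -1.e+00] F [ 1.53  5.6  -7.94] T [ 0.97 -0.23 -0.04] w 0.315 j [-0.58  0.47  0.41  1.69 -0.21  1.03 -0.38]
```

View pics/s6.png

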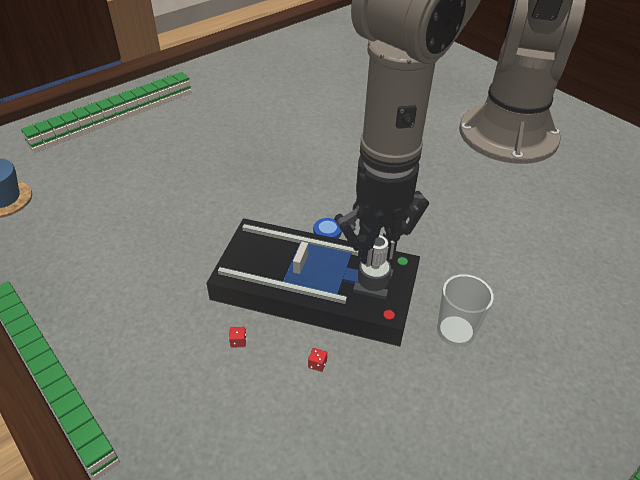

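Request:
drive_tool(plan=[[[0,0,0,0,0,0.04,20],[0,0,0,0,0,0.04,20],[0,0,0,0,0,0,20]]])

```text
time: 10.45
tcp_pos: [544.6, 136.8, 90.3]
orientation: [0.538, 0.459, -0.538, 0.459]
wrist_force: [0.3, 4.4, -8.6]
width: 0.314
```

Run:
```python
from h import *
st()
```

```text
t10.45 tcp [544.64 136.83  90.33] yaw -9.12 x [-1.e-04  2.e-04 -1.e+00] F [ 0.25  4.38 -8.64] T [ 1.01 -0.24  0.09] w 0.314 j [-0.56  0.47  0.38  1.69 -0.2   1.02 -0.27]
```

Request:
drive_tool(plan=[[[0,0,0,0,0,0.04,20],[0,0,0,0,0,0.04,20],[0,0,0,0,0,0,20]]])

```text
time: 10.75
tcp_pos: [544.6, 136.8, 90.3]
orientation: [-0.509, -0.491, 0.509, -0.491]
wrist_force: [0.3, 4.7, -8.6]
width: 0.313
```

Run:
```python
from h import *
st()
```

```text
t10.75 tcp [544.63 136.78  90.29] yaw -1.99 x [-2.e-04  2.e-04 -1.e+00] F [ 0.29  4.72 -8.62] T [ 1.03 -0.22  0.07] w 0.313 j [-0.54  0.46  0.35  1.69 -0.18  1.02 -0.16]
```

Request:
drive_tool(plan=[[[0,0,0,0,0,0.04,20],[0,0,0,0,0,0.04,20],[0,0,0,0,0,0,20]]])

```text
time: 11.05
tcp_pos: [544.6, 136.8, 90.2]
orientation: [0.477, 0.522, -0.477, 0.522]
wrist_force: [-0.4, 4.8, -9.2]
width: 0.309
```

Run:
```python
from h import *
st()
```

```text
t11.05 tcp [544.62 136.8   90.24] yaw 5.16 x [-2.e-04  1.e-04 -1.e+00] F [-0.39  4.79 -9.21] T [ 1.01 -0.23  0.06] w 0.309 j [-0.51  0.46  0.32  1.69 -0.17  1.02 -0.04]
```

Request:
drive_tool(plan=[[[0,0,0,0,0,0.04,20],[0,0,0,0,0,0.04,20],[0,0,0,0,0,0,20]]])

```text
time: 11.35
tcp_pos: [544.7, 136.8, 90.3]
orientation: [0.443, 0.551, -0.443, 0.551]
wrist_force: [0.3, 5.6, -9.3]
width: 0.313
```

Run:
```python
from h import *
st()
```

```text
t11.35 tcp [544.67 136.82  90.25] yaw 12.34 x [-1.e-04  2.e-04 -1.e+00] F [ 0.35  5.62 -9.3 ] T [ 1.09 -0.17  0.06] w 0.313 j [-0.49  0.46  0.3   1.68 -0.15  1.02  0.07]
```

Request:
drive_tool(plan=[[[0,0,0.005,0,0,0.02,20],[0,0,0,0,0,0.04,20],[0,0,0,0,0,0,20]]])

```text
time: 11.65
tcp_pos: [544.7, 136.8, 90.8]
orientation: [0.416, 0.572, -0.416, 0.571]
wrist_force: [0.2, 5.2, -9.5]
width: 0.313
```

Run:
```python
from h import *
st()
```

```text
t11.65 tcp [544.66 136.81  90.79] yaw 17.84 x [-1.e-04  1.e-04 -1.e+00] F [ 0.15  5.23 -9.49] T [ 1.1  -0.14  0.01] w 0.313 j [-0.48  0.46  0.28  1.68 -0.14  1.02  0.15]
```

Request:
drive_tool(plan=[[[0,0,0.003,0,0,0.04,20],[0,0,0.002,0,0,0.04,20],[0,0,0,0,0,0,20]]])

```text
time: 11.95
tcp_pos: [544.6, 136.8, 91.2]
orientation: [0.38, 0.597, -0.38, 0.596]
wrist_force: [0.7, 5.3, -9.8]
width: 0.312
```

Run:
```python
from h import *
st()
```

```text
t11.95 tcp [544.64 136.82  91.17] yaw 25.03 x [-2.e-04  1.e-04 -1.e+00] F [ 0.67  5.29 -9.81] T [ 1.18 -0.25 -0.  ] w 0.312 j [-0.46  0.46  0.25  1.68 -0.13  1.02  0.27]
```

Request:
drive_tool(plan=[[[0,0,0.003,0,0,0.04,20],[0,0,0.002,0,0,0.04,20],[0,0,0,0,0,0,20]]])

```text
time: 12.25
tcp_pos: [544.6, 136.8, 91.7]
orientation: [0.342, 0.619, -0.342, 0.619]
wrist_force: [-0.3, 4.5, -9.6]
width: 0.313
```

Run:
```python
from h import *
st()
```

```text
t12.25 tcp [544.64 136.83  91.71] yaw 32.23 x [-2.e-04  1.e-04 -1.e+00] F [-0.32  4.49 -9.58] T [ 1.15 -0.21  0.05] w 0.313 j [-0.44  0.45  0.22  1.68 -0.11  1.02  0.38]
```

Request:
drive_tool(plan=[[[0,0,0.003,0,0,0.04,20],[0,0,0.002,0,0,0.04,20],[0,0,0,0,0,0,20]]])

```text
time: 12.55
tcp_pos: [544.6, 136.9, 92.2]
orientation: [0.302, 0.639, -0.302, 0.639]
wrist_force: [-0.1, 5.2, -8.3]
width: 0.313
```

Run:
```python
from h import *
st()
```

```text
t12.55 tcp [544.63 136.85  92.18] yaw 39.42 x [-1.e-04  2.e-04 -1.e+00] F [-0.09  5.23 -8.35] T [ 1.21 -0.26  0.05] w 0.313 j [-0.42  0.45  0.19  1.68 -0.1   1.02  0.49]
```

Request:
drive_tool(plan=[[[0,0,0.003,0,0,0.04,20],[0,0,0.002,0,0,0.03,20],[0,0,0,0,0,0,20]]])

```text
time: 12.85
tcp_pos: [544.6, 136.8, 92.6]
orientation: [0.267, 0.655, -0.267, 0.655]
wrist_force: [1.5, 5.2, -10.5]
width: 0.313
```

Run:
```python
from h import *
st()
```

```text
t12.85 tcp [544.62 136.84  92.63] yaw 45.7 x [-2.e-04  2.e-04 -1.e+00] F [  1.45   5.21 -10.53] T [ 1.18 -0.16  0.08] w 0.313 j [-0.4   0.45  0.17  1.68 -0.09  1.02  0.59]
```

Request:
drive_tool(plan=[[[0,0,0.002,0,0,0.03,20],[0,0,0.002,0,0,0.03,20],[0,0,0,0,0,0,20]]])

```text
time: 13.15
tcp_pos: [544.6, 136.8, 93.0]
orientation: [0.236, 0.667, -0.235, 0.667]
wrist_force: [-0.6, 5.1, -9.7]
width: 0.311
```

Run:
```python
from h import *
st()
```

```text
t13.15 tcp [544.64 136.84  93.02] yaw 51.1 x [-2.e-04  2.e-04 -1.e+00] F [-0.64  5.13 -9.68] T [ 1.2  -0.22  0.09] w 0.311 j [-0.39  0.45  0.15  1.68 -0.08  1.02  0.68]
```

Request:
drive_tool(plan=[[[0,0,0.002,0,0,0.03,20],[0,0,0.002,0,0,0.03,20],[0,0,0,0,0,0,20]]])

```text
time: 13.45
tcp_pos: [544.6, 136.9, 93.4]
orientation: [0.204, 0.677, -0.204, 0.677]
wrist_force: [0.8, 5.6, -9.4]
width: 0.311
```

Run:
```python
from h import *
st()
```

```text
t13.45 tcp [544.63 136.85  93.38] yaw 56.5 x [-2.e-04  3.e-04 -1.e+00] F [ 0.78  5.59 -9.36] T [ 1.2  -0.19  0.02] w 0.311 j [-0.37  0.45  0.13  1.68 -0.07  1.02  0.76]
```

Request:
drive_tool(plan=[[[0,0,0.002,0,0,0.03,20],[0,0,0.002,0,0,0.03,20],[0,0,0,0,0,0,20]]])

```text
time: 13.75
tcp_pos: [544.6, 136.8, 93.7]
orientation: [0.172, 0.686, -0.172, 0.686]
wrist_force: [0.6, 4.6, -10.4]
width: 0.313
```

Run:
```python
from h import *
st()
```

```text
t13.75 tcp [544.6  136.83  93.74] yaw 61.9 x [-3.e-04  3.e-04 -1.e+00] F [  0.59   4.59 -10.4 ] T [ 1.23 -0.2   0.07] w 0.313 j [-0.36  0.45  0.11  1.68 -0.06  1.02  0.85]
```

Request:
drive_tool(plan=[[[0,0,0.002,0,0,0.03,20],[0,0,0.002,0,0,0.03,20],[0,0,0,0,0,0,20]]])

```text
time: 14.05
tcp_pos: [544.6, 136.9, 94.0]
orientation: [0.139, 0.693, -0.139, 0.693]
wrist_force: [0.4, 5.1, -9.6]
width: 0.312
```

Run:
```python
from h import *
st()
```

```text
t14.05 tcp [544.63 136.85  94.  ] yaw 67.29 x [-2.e-04  3.e-04 -1.e+00] F [ 0.4   5.07 -9.57] T [ 1.27 -0.3   0.05] w 0.312 j [-0.34  0.45  0.09  1.67 -0.04  1.02  0.94]
```

Request:
drive_tool(plan=[[[0,0,0.001,0,0,0.03,20],[0,0,0.001,0,0,0.02,20],[0,0,0,0,0,0,20]]])

```text
time: 14.35
tcp_pos: [544.8, 137.0, 94.0]
orientation: [0.112, 0.698, -0.112, 0.698]
wrist_force: [1.6, 5.9, -11.2]
width: 0.314
```

Run:
```python
from h import *
st()
```

```text
t14.35 tcp [544.81 137.04  93.97] yaw 71.75 x [ 1.e-04  7.e-04 -1.e+00] F [  1.56   5.93 -11.17] T [ 1.37 -0.47 -0.08] w 0.314 j [-0.33  0.45  0.07  1.67 -0.04  1.02  1.01]
```

Request:
drive_tool(plan=[[[0,0,0.001,0,0,0.03,20],[0,0,0.001,0,0,0.02,20],[0,0,0,0,0,0,20]]])

```text
time: 14.65
tcp_pos: [545.1, 137.3, 94.0]
orientation: [0.085, 0.702, -0.084, 0.702]
wrist_force: [2.3, 7.1, -12.6]
width: 0.313
```

Run:
```python
from h import *
st()
```

```text
t14.65 tcp [545.15 137.32  94.  ] yaw 76.22 x [ 8.0e-04  1.3e-03 -1.0e+00] F [  2.33   7.07 -12.64] T [ 1.48 -0.62 -0.22] w 0.313 j [-0.32  0.45  0.05  1.67 -0.03  1.02  1.08]
```

Request:
drive_tool(plan=[[[0,0,-0.002,0,0,0.02,20],[0,0,0,0,0,0,20]]])

```text
time: 14.85
tcp_pos: [545.4, 137.4, 94.0]
orientation: [0.075, 0.703, -0.073, 0.704]
wrist_force: [2.5, 6.5, -12.7]
width: 0.313
```

Run:
```python
from h import *
st()
o,c=snap('scene','s7.png'); cv2.imwrite('pics/s7z.png',cv2.resize(c['color'][220:350,310:450,::-1],None,fx=4,fy=4,interpolation=cv2.INTER_CUBIC))
```

```text
t14.85 tcp [545.36 137.42  93.99] yaw 77.98 x [ 0.0012  0.0016 -1.    ] F [  2.52   6.53 -12.7 ] T [ 1.57 -0.67 -0.35] w 0.313 j [-0.31  0.45  0.05  1.67 -0.03  1.02  1.11]
```

View pics/s7z.png

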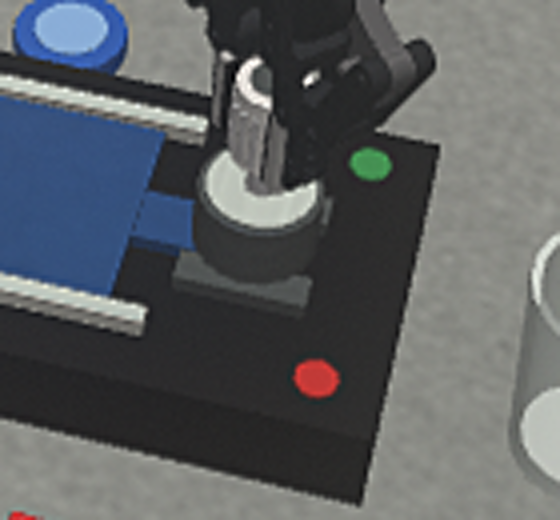

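The torque builds steadily (-0.35 N m) while the height stays put, so this is the end stop. I'll let go and rise.

Request:
drive_tool(plan=[[[0,0,0,0,0,-0.01,40],[0,0,0,0,0,0,60],[0,0,0,0,0,0,85],[0,0,0,0,0,0,85],[0,0,0,0,0,0,85],[0,0,0.1,0,0,0,85],[0,0,0.2,0,0,0,85],[0,0,0.3,0,0,0,85],[0,0,0.3,0,0,0,85],[0,0,0,0,0,0,85]]])

```text
time: 15.9
tcp_pos: [548.3, 137.6, 190.5]
orientation: [0.08, 0.699, -0.077, 0.706]
wrist_force: [0.7, 1.0, 0.6]
width: 0.995
```

Run:
```python
from h import *
st()
o,c=snap('scene','s8.png'); cv2.imwrite('pics/s8z.png',cv2.resize(c['color'][220:350,310:450,::-1],None,fx=4,fy=4,interpolation=cv2.INTER_CUBIC))
snap('wrist','w8.png')
```

```text
t15.90 tcp [548.29 137.56 190.54] yaw 77.27 x [ 0.0109  0.0029 -0.9999] F [0.73 1.03 0.63] T [-0.01 -0.06  0.03] w 0.995 j [-0.32  0.36  0.06  1.55 -0.02  1.22  1.09]
```

View pics/s8z.png

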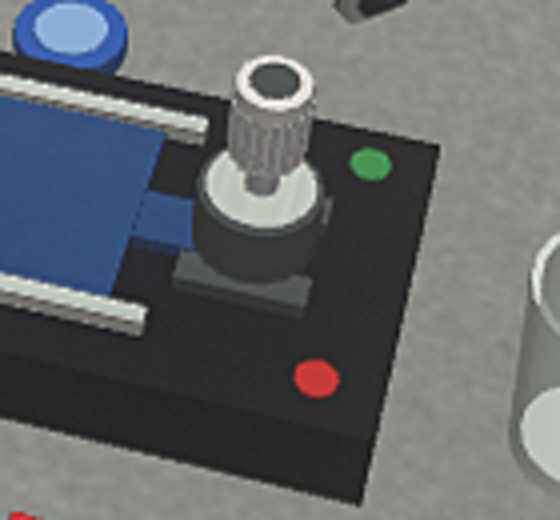

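View pics/w8.png

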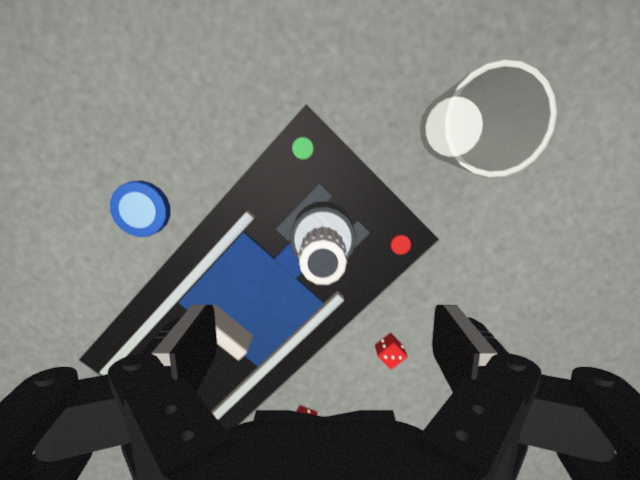

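The screw stays up by itself, with its top at scene (378.75, 240.5). I'll estimate the lift.

Run:
```python
from h import *
st(); s=arm.read_camera('scene')
def z(u,v):
    # height on vertical axis at knob xy found from before
    P0=onz(s,377.75,248.75,113); p,d=ray(s,u,v); A=np.stack([d,-np.array([0,0,1.])],1); r=np.linalg.lstsq(A,P0-p,rcond=None); return P0[2]+r[0][1]
print('top z before',z(377.75,248.75),'now',z(378.75,240.5), z(378.75,241),z(378.75,240))
```

```text
t16.00 tcp [545.41 136.85 186.1 ] yaw 77.27 x [ 2.7e-03  6.0e-04 -1.0e+00] F [-0.05 -0.04 -0.97] T [0.01 0.04 0.04] w 0.991 j [-0.32  0.36  0.06  1.56 -0.02  1.22  1.09]
top z before 113.00000000000003 now 129.53534043283776 128.5622459779674 130.50678100650856
```

Request:
drive_tool(plan=[[[0.105,-0.158,0,0,0,0.085,85],[0.105,-0.158,0,0,0,0.085,85],[0.105,-0.158,0,0,0,0.085,85],[0.105,-0.158,0,0,0,0.085,85],[0.105,-0.158,0,0,0,0.085,85],[0.105,-0.158,0,0,0,0.085,70],[0,0,-0.2,0,0,0,60],[0,0,-0.2,0,0,0,60],[0,0,0,0,0,0,60],[0,0,0,0,0,0,60]]])

```text
time: 17.05
tcp_pos: [606.8, 42.0, 143.6]
orientation: [-0.202, 0.679, 0.202, 0.677]
wrist_force: [-0.2, 0.3, -0.9]
width: 0.703
```

Run:
```python
from h import *
o=st(); snap('wrist','w9.png'); np.savez('w9.npz',p=o['tcp_pos'],q=o['orientation'])
```

```text
t17.05 tcp [606.8   42.   143.55] yaw 123.19 x [-2.9e-03 -2.0e-04 -1.0e+00] F [-0.2   0.28 -0.86] T [ 0.02 -0.03 -0.01] w 0.703 j [-0.06  0.49 -0.05  1.47  0.03  1.18  2.03]
```

View pics/w9.png

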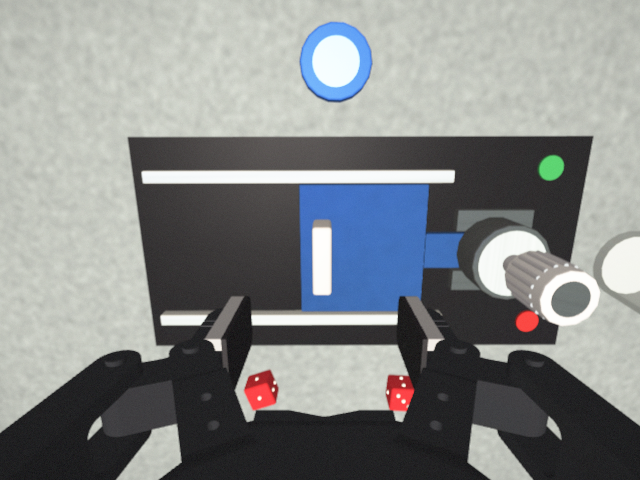

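The rib is square to the jaws, with its top centred near (321,258).

Run:
```python
from h import *
d=np.load('w9.npz'); o={'tcp_pos':d['p'],'orientation':d['q']}
c=arm.read_camera('wrist'); print(onz(c,321.5,258,72,o)); o=st(); print(onz(c,321.5,258,72,o))
```

```text
[605.59689166  38.56282244  72.        ]
t17.15 tcp [608.18  42.24 145.36] yaw 123.2 x [ 1.1e-03  2.0e-04 -1.0e+00] F [-0.27  0.07 -0.06] T [ 0.05 -0.02 -0.  ] w 0.701 j [-0.06  0.49 -0.05  1.47  0.03  1.18  2.03]
[607.73397127  39.10850769  72.        ]
```

Request:
drive_tool(plan=[[[0,-0.015,-0.15,0,0,0,60],[0,0,-0.15,0,0,0,60],[0,0,-0.15,0,0,0,60],[0,0,-0.15,0,0,0,60],[0,0,-0.15,0,0,0,60],[0,0,-0.12,0,0,0,60],[0,0,-0.07,0,0,0,60],[0,0,0,0,0,0,60],[0,0,0,0,0,0,60]]])

```text
time: 18.05
tcp_pos: [608.3, 40.5, 51.3]
orientation: [-0.202, 0.677, 0.202, 0.678]
wrist_force: [0.1, -0.3, 0.3]
width: 0.701
```

Run:
```python
from h import *
o=st(); snap('wrist','w10.png')
```

```text
t18.05 tcp [608.32  40.51  51.26] yaw 123.17 x [ 1.2e-03  1.0e-04 -1.0e+00] F [ 0.06 -0.25  0.34] T [ 0.   -0.05  0.01] w 0.701 j [-0.06  0.58 -0.05  1.57  0.03  0.99  2.03]
```

View pics/w10.png

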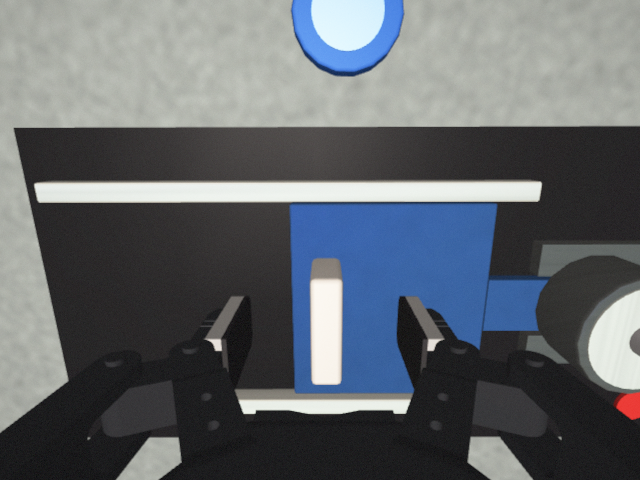

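The rib stands at (327,330), centred between the pads and clear of both. I'll close on it.

Request:
drive_tool(plan=[[[0,0,0,0,0,0,40],[0,0,0,0,0,0,25],[0,0,0,0,0,0,16],[0,0,0,0,0,0,11],[0,0,0,0,0,0,8],[0,0,0,0,0,0,8],[0,0,0,0,0,0,8]]])

```text
time: 18.8
tcp_pos: [607.8, 40.5, 51.1]
orientation: [-0.202, 0.678, 0.202, 0.678]
wrist_force: [-0.2, 0.2, 4.9]
width: 0.128
```

Run:
```python
from h import *
o=st()
```

```text
t18.80 tcp [607.84  40.52  51.06] yaw 123.18 x [ 3.e-04  1.e-04 -1.e+00] F [-0.19  0.2   4.85] T [-0.02  0.3   0.08] w 0.128 j [-0.06  0.58 -0.05  1.57  0.03  0.99  2.03]
```

Request:
drive_tool(plan=[[[0.022,-0.034,0,0,0,0,8],[0.022,-0.034,0,0,0,0,8],[0.022,-0.034,0,0,0,0,8],[0,0,0,0,0,0,8]]])

```text
time: 19.2
tcp_pos: [614.7, 30.1, 51.1]
orientation: [-0.202, 0.677, 0.202, 0.678]
wrist_force: [-2.0, -0.4, 4.6]
width: 0.127
```

Run:
```python
from h import *
o=st()
```

```text
t19.20 tcp [614.7   30.09  51.06] yaw 123.15 x [ 6.e-04  3.e-04 -1.e+00] F [-1.97 -0.4   4.64] T [0.01 0.26 0.09] w 0.127 j [-0.04  0.59 -0.05  1.55  0.03  1.    2.05]
```

Request:
drive_tool(plan=[[[0.032,-0.049,0,0,0,0,8],[0.032,-0.049,0,0,0,0,8],[0.032,-0.049,0,0,0,0,8],[0.032,-0.049,0,0,0,0,8],[0.032,-0.049,0,0,0,0,8],[0.032,-0.049,0,0,0,0,8],[0.032,-0.049,0,0,0,0,8],[0.032,-0.049,0,0,0,0,8],[0.032,-0.049,0,0,0,0,8],[0,0,0,0,0,0,8]]])

```text
time: 20.2
tcp_pos: [644.0, -14.4, 51.1]
orientation: [-0.202, 0.677, 0.201, 0.678]
wrist_force: [0.3, 0.4, 5.6]
width: 0.125
```

Run:
```python
from h import *
o=st(); print(np.linalg.norm(o['tcp_pos'][:2]-[607.84,40.52]))
```

```text
t20.20 tcp [643.99 -14.42  51.1 ] yaw 123.14 x [ 1.6e-03 -2.0e-04 -1.0e+00] F [0.3  0.39 5.6 ] T [-0.03  0.13  0.15] w 0.125 j [ 0.02  0.64 -0.04  1.46  0.03  1.04  2.12]
65.76551520088643
```

Request:
drive_tool(plan=[[[0.008,-0.012,0,0,0,0,8],[0.008,-0.012,0,0,0,0,8],[0.006,-0.008,0,0,0,0,8],[0,0,0,0,0,0,8],[0,0,0,0,0,0,8]]])

```text
time: 20.7
tcp_pos: [645.3, -16.4, 51.1]
orientation: [-0.202, 0.678, 0.202, 0.678]
wrist_force: [-2.0, 0.4, 5.4]
width: 0.125
```

Run:
```python
from h import *
o=st(); print(np.linalg.norm(o['tcp_pos'][:2]-[607.84,40.52]))
```

```text
t20.70 tcp [645.29 -16.45  51.08] yaw 123.2 x [ 1.e-04  5.e-04 -1.e+00] F [-1.98  0.42  5.44] T [0.19 0.39 0.04] w 0.125 j [ 0.03  0.65 -0.04  1.46  0.03  1.04  2.13]
68.17733895346632
```

Request:
drive_tool(plan=[[[0.008,-0.012,0,0,0,0,8],[0.005,-0.008,0,0,0,0,8],[0,0,0,0,0,0,8],[0,0,0,0,0,0,8]]])

```text
time: 21.1
tcp_pos: [646.1, -17.7, 51.0]
orientation: [-0.202, 0.678, 0.203, 0.677]
wrist_force: [-2.8, 2.0, 6.2]
width: 0.128
```

Run:
```python
from h import *
o=st(); print(np.linalg.norm(o['tcp_pos'][:2]-[607.84,40.52]))
```

```text
t21.10 tcp [646.09 -17.69  51.05] yaw 123.22 x [-0.001   0.0015 -1.    ] F [-2.76  2.03  6.18] T [0.29 0.58 0.02] w 0.128 j [ 0.03  0.65 -0.04  1.45  0.03  1.04  2.13]
69.6527443726328
```

Request:
drive_tool(plan=[[[0.008,-0.012,0,0,0,0,8],[0,0,0,0,0,0,8],[0,0,0,0,0,0,8],[0,0,0,0,0,0,8]]])

```text
time: 21.5
tcp_pos: [646.1, -17.7, 51.1]
orientation: [-0.201, 0.678, 0.204, 0.677]
wrist_force: [-3.3, 3.6, 8.1]
width: 0.125
```

Run:
```python
from h import *
o=st(); print(np.linalg.norm(o['tcp_pos'][:2]-[607.84,40.52])); snap('wrist','w11.png')
```

```text
t21.50 tcp [646.13 -17.69  51.05] yaw 123.26 x [-0.0026  0.0028 -1.    ] F [-3.26  3.57  8.06] T [0.46 0.88 0.04] w 0.125 j [ 0.03  0.65 -0.04  1.45  0.03  1.05  2.13]
69.67570564333306
```

View pics/w11.png

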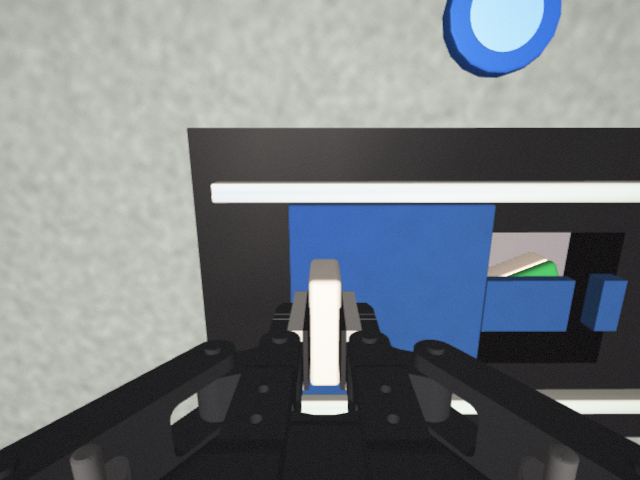

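The hatch is against its stop: 69.7 mm of travel, no more movement under extra push, and the well and tile are showing. I'll release and rise.

Request:
drive_tool(plan=[[[0,0,0,0,0,0,25],[0,0,0,0,0,0,45],[0,0,0,0,0,0,60],[0,0,0,0,0,0,60],[0,0,0.1,0,0,0,60],[0,0,0.2,0,0,0,60],[0,0,0.3,0,0,0,60],[0,0,0.4,0,0,0,60],[0,0,0.3,0,0,0,60],[0,0,0,0,0,0,60]]])

```text
time: 22.55
tcp_pos: [651.4, -20.4, 187.9]
orientation: [-0.203, 0.673, 0.2, 0.682]
wrist_force: [1.7, 0.2, 0.4]
width: 0.703
```

Run:
```python
from h import *
o=st(); snap('scene','s12.png'); o,c=snap('top','t12.png')
def corners(lst): return [onz(c,245+x/4,190+y/4,72) for x,y in lst]
```

```text
t22.55 tcp [651.39 -20.37 187.91] yaw 123.16 x [ 1.320e-02 -1.000e-04 -9.999e-01] F [1.66 0.25 0.37] T [ 0.01  0.02 -0.03] w 0.703 j [ 0.03  0.54 -0.04  1.28  0.02  1.31  2.14]
```

View pics/s12.png

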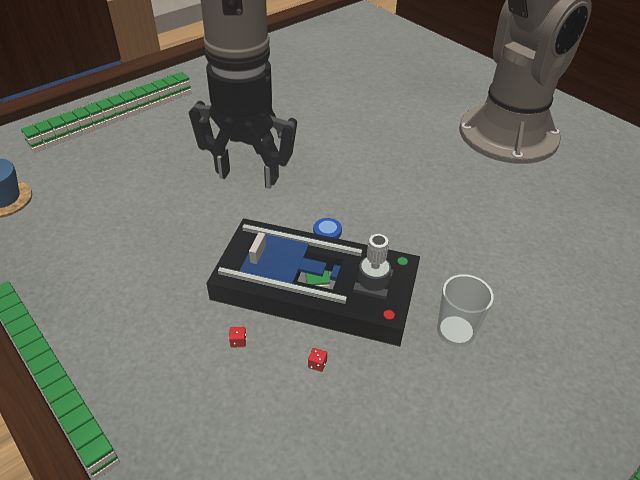

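View pics/t12.png

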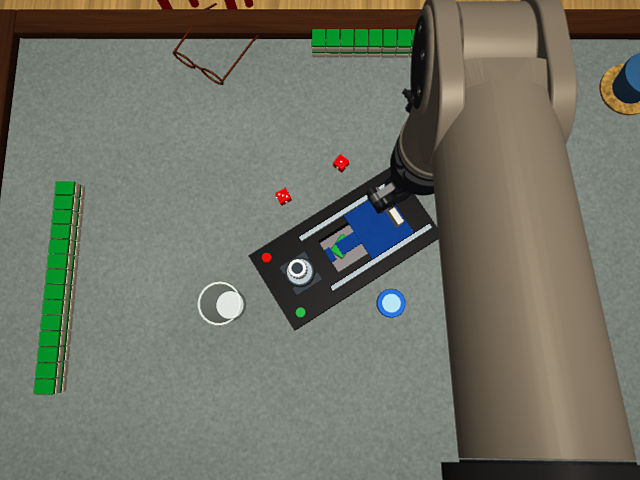

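The dice, marker and tumbler look unmoved, the screw is up and the hatch is open. I'll check numerically.

Run:
```python
from h import *
o=st(); s=arm.read_camera('scene'); cv2.imwrite('pics/s13z.png',cv2.resize(s['color'][215:315,230:410,::-1],None,fx=4,fy=4,interpolation=cv2.INTER_CUBIC))
a=cv2.imread('pics/scene0.png');b=s['color'][:,:,::-1]
for n,(x0,y0,x1,y1) in dict(dice=(220,318,340,380),tumbler=(432,268,500,350),marker=(310,216,345,236)).items():
    print(n,np.abs(a[y0:y1,x0:x1].astype(int)-b[y0:y1,x0:x1]).mean())
```

```text
t22.65 tcp [648.16 -20.38 182.28] yaw 123.16 x [ 3.e-03 -1.e-04 -1.e+00] F [-0.02 -0.35 -0.99] T [-0.03 -0.04  0.01] w 0.7 j [ 0.03  0.54 -0.04  1.29  0.02  1.31  2.14]
dice 7.330555555555556
tumbler 7.913079866092779
marker 7.144761904761904
```

View pics/s13z.png

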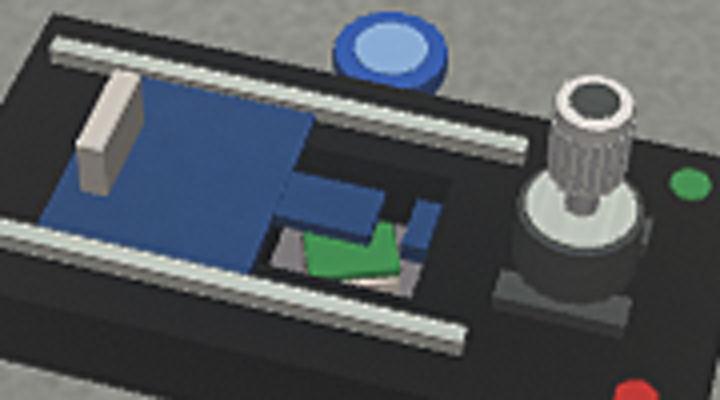

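Run:
```python
from h import *
s=arm.read_camera('scene')
f=lambda L,oy:np.mean([onz(s,230+x/4,oy+y/4,72) for x,y in L],0)
a=f([(285,88),(312,91),(281,172),(253,164)],220); b=f([(113,71),(142,76),(106,150),(78,145)],215)
print('travel',np.linalg.norm(b-a))
P0=onz(s,377.75,248.75,113); p,d=ray(s,230+595/4,215+102/4); A=np.stack([d,-np.array([0,0,1.])],1); print('top z',P0[2]+np.linalg.lstsq(A,P0-p,rcond=None)[0][1])
st(); arm.sign_off()
```

```text
travel 69.28160812021257
top z 129.53534043283776
t22.75 tcp [646.55 -20.31 179.52] yaw 123.17 x [-0.0023  0.     -1.    ] F [-1.16  1.1   0.12] T [-0.01 -0.   -0.03] w 0.701 j [ 0.03  0.54 -0.04  1.29  0.02  1.31  2.14]
the job is handed in; nothing more can be done
```

The screw is fully out and stays up by itself, the hatch is fully open, and I handed the job in at about 22.8 s. `sign_off` reports no verdict.

- **Screw:** I gripped the head and tried light pulls of up to about 18 N every 0.2 rad or less. The entry opened at about 1.0 rad anticlockwise. I raised the head until it was nearly at the 14 mm stop, then turned on while rising with the thread until torque built at the end stop, about 2.6 rad in all. Vertical force on the hand stayed under 13 N while turning in the thread. After I let go, the camera put its lift at 16.5 ± 1 mm.
- **Hatch:** I gripped the white grip and slid the hatch away from the screw until it met its stop. Travel was 69.7 mm by the arm and 69.3 mm by the camera, and extra push moved it no further. The tile in the well is showing.
- **Other checks:** The dice, marker and tumbler look the same as at the start; the picture difference is small and even, as camera noise would give. The gripper is clear of everything.
- **Small disagreements:** During the pulls just before the entry, the hand's height at the 4 mm stop crept up by under 1 mm. This may have been slight slip in the grip or the edge of the entry window. The camera lift of 16.5 mm is a little under the nominal 17 mm but within reading error.

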